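# Set and lock the telescopic leg of a lab camera tripod, and keep hold of it

## Task

The microscope-camera tripod lies strapped in its clamp board: first turn the turnbutton all the way across the strap's tongue to secure it. Then take the leg's crossbar foot by its long end, outside the cam lever, pull the spring-loaded leg out until the bar is level with the index clip on the scale, and, holding it there, slide your grip along the bar so that your hand sweeps the lever fully shut against its stop, parallel to the leg. Finish still gripping the bar with the leg at the clip (do not let go), without shifting the clip or disturbing the tube rack, bottle and dish.

Things in the scene. Friction and masses are not known exactly. Their poses are not given: they have to be found in the camera images.
- stand: Fixed white clamp board, 250 x 210 x 15 mm, on which the tripod lies. Axes: x along the leg from its foot to the tripod head (away from the robot), y to the left seen from the robot, z up. Origin on the bench below the mouth of the black collar. A narrow board arm (30 wide, 15 high) with a scale rail (top 25 mm high) runs at y -88 mm out to x -145.
- collar_mouth (a point): Middle of the collar's mouth, where the leg comes out; stand (0, 0, 46) mm. Collar: 35 long to +x, 44 wide, top 58 mm high. Behind it the outer tube (24 mm thick), a strap at x 62 up to 63 mm high, and the tripod head, ending at x 210, with an upright camera screw at x 185 up to 90 mm high.
- tongue_end (a point): End of the steel strap's flat tongue, 25 mm high, that the turnbutton must cover; stand (62, -69) mm.
- leg: Sliding leg: 16 mm aluminium tube ending in a straight crossbar foot with rubber ends. Axes as the stand's; origin at bench height below the bar's mid-thickness on the tube's axis. Slides only along stand x: origin at x -35 mm fully in (the start), pulls out to -x by up to 90 mm. A spring draws it in with 3 N (in) to 5 N (out), friction 1 N: let go, it slides back, lever shut or not.
- bar_on_leg (a point): Middle of the bar where the tube joins it, 46 mm high. The crossbar is 12 mm thick in x, from 36 to 56 mm high, and runs in y from -60 to +135 mm (long end at +y); free air beneath it.
- bar_long_end (a point): Point inside the crossbar at leg y +112 mm, 46 mm high: the place to grip first, outside the open lever.
- clip: Index clip on the scale rail: dark steel block with an upright 12 x 12 mm blade up to 60 mm high, just beyond the bar's short (-y) end. Axes as the stand's; origin at bench height below the blade's middle in x. At the mark, bar and blade (both 12 mm thick) are level: leg and clip origins at the same stand x (35 to 65 mm out). Slides with 8 N friction: leave it.
- cam_lever (a joint): Angle of the steel cam lever about its upright hinge, rad: 0 = shut on its stop, parallel to the leg; positive = swung out to +y (starts 0.36 to 0.45, limit 0.5). Stays where left; friction 0.25 N m (2.5 N at 100 mm). It lies across above the bar, so a hand gripping the bar on its +y side and sliding to -y pushes it shut. Shut, its +y face is at stand y +31 mm (round end +33).
- lever_hinge (a point): Hinge axis of the cam lever at mid-blade height, 67 mm; stand (12, 26) mm. The blade is 10 mm wide, 61 to 73 mm high (5 mm above the crossbar).
- lever_tip (a point): Middle of the lever's free round end (14 mm across), 148 mm from the hinge, 67 mm high.
- turnbutton (a joint): Angle of the steel turnbutton about its upright pivot, rad: 0 to 0.2 at the start = free, roughly along the leg (at 0 its long axis is 0.22 rad clockwise from stand x, seen from above). Turns clockwise from above as it grows; 1.35 = stop, straight across the leg's direction with its end over the tongue: secured. Stays where left (friction 0.06 N m).
- turnbutton_grip (a point): On the pivot axis, middle of the button, 48 mm high; stand (62, -95) mm. The button is a bar 84 long, 14 thick, from 33 to 59 mm high, to be gripped across its thickness from above. The point's x axis is stand x turned clockwise by the joint value; the bar's long axis is 0.22 rad further clockwise.
- rack: Bystander: white test-tube rack with capped tubes, 170 x 66 mm, 104 mm high, right of the board; origin under its centre.
- reagent: Bystander: amber bottle, 62 mm in diameter, 130 mm high, left of the tripod head; origin under its centre.
- dish: Bystander: closed clear Petri dish, 94 mm in diameter, 26 mm high, left of the board; origin under its centre.

How it is judged:
By the outcome, as a careful person would: the job done as asked, in the order asked, and still so for the second after the job is handed in, while the arm keeps its last pose, push and grip.
It also fails if it takes over 51 s, if anything falls off the work surface, if the arm or the gripper's body presses on something with over 40 N, if the wrist force passes 120 N, or if a joint passes its speed limit or range.

## Robot

A 7-joint arm with a two-finger parallel gripper is mounted at the origin on the work surface. World frame = base frame: x ahead of the robot, y to its left, z up, the work surface at z = 0. Lengths are in m, angles in degrees, forces in N, time in s.
With the tool pointing down it reaches from about 0.4 to 0.75 m from the base axis. Payload 19.5 kg.
Tool frame: the origin (TCP) lies at the very end of the fingers, on their centre line; the grasp point (between the pads) lies 19 mm behind it; z points along the fingers, y is the line along which they close (so a half turn about z gives the same grasp; the last joint's range is limited). The gripper opens to 85 mm and grips with 20 to 120 N. Pads are 22 mm wide; open, the fingers measure 114 mm over their backs; the gripper's body (76 mm by 85 mm) begins 54 mm behind the grasp point. The pads swing forward as they close: fully open they stand 13 mm farther back than shut.
Start: joints at [-65.701, 40.479, -1.581, 85.061, 1.261, 54.483, -4.326], TCP at [0.258, 0.514, 0.208] pointing down, gripper open.
Joint ranges: [-155.06, 155.06], [-18.47, 123.98], [-90, 86.84], [0, 140.48], [-83.41, 263.41], [0, 116], [-161.91, 161.91]. Speed limits (degrees/s): [108.29, 108.29, 147.25, 147.25, 172.46, 172.46, 172.46].

## Interface

Orientations are given as a 3x3 rotation matrix whose columns are the frame's x, y, z axes.
In Python, from plant import observe, capture, sign_off gives the robot as it stands.
- The arm moves only by the tool play_rows, never from a script. Its argument "increments" is a list of rows, each a list of 4 numbers: the shift along the tool's x, y, z in m, then the turn about the tool's z in degrees. A call has 1 to 20 rows; each row is the pose to reach, as a shift and turn from the pose commanded when the call began, along the tool's axes at that moment; what a row does not reach only later rows make up. A row lasts 1/12 s, in which the tool goes at most 41.7 mm and 7.16 degrees, less where a joint would pass 70% of its speed; a pose out of reach is approached as far as the arm can. A call with a gripper value outside its range is refused whole. "hand" is the finger opening in m, from 0 to 0.0854, set as the call begins (left out, the last holds). The fingers move at their own pace and stop on an object; "newtons" is the grip in N (left out, the last holds). Time passes only in rows, so rows that repeat a pose let the fingers close. It gives the time, the measured TCP pose, the force, the opening and the grip force at its end, in the units of the state.
- observe(): the state, without advancing time (a new reading comes with each control period).
- capture(name): name is "scene" or "top"; returns a dict with "img" (384x512x3 uint8, red, green, blue), "depth" (384x512 float32, m along the optical axis (not along the pixel's ray), 0 where there is no reading), "fovy" (degrees; the focal length in pixels is half the picture's height over the tangent of half this angle, whatever the lens; pixels are square), "cx", "cy" (the principal point, pixels), "xyz" and "rotation" of the camera in the world. Camera axes: x right, y up, looking along -z (the intrinsics and any distortion apply to the point x, -y, -z); pixel columns grow to the right and rows downward; lengths in m; the calibration is good to about 2 mm. A picture is of the moment at which its call begins.
- sign_off(): hands the job in; it is judged then, once.
The state is a dict: "time": time; "joint_pos": joint angles; "dq": joint speeds; "tau": joint torques, N m; "tcp_pos": TCP position; "orientation": TCP orientation; "contact_force": force on the tool from outside, world axes, zero at the start; "torque": the same for the moment, N m; "finger_gap": finger opening in m; "grip_force": force on a finger pad.
Only numpy, scipy, OpenCV 4.12 (cv2) and the standard library are available. Lean on these libraries where they do the work, as an engineer would, in place of code of your own. Each camera call takes 0.05 s, during which the arm holds its last target. There are 200 camera calls.

## Working session

There is one attempt and no reset: what is moved stays moved. The work goes in short steps, Python scripts to look and compute and a tool call to move; the robot and the scene stay as the last step left them, time stands still between calls to the robot, and variables do not carry over. Pictures are saved under pics/ and viewed, at most 10 in all, crops included, and the job is handed in when it is done.

Besides the shell and the picture viewer there is one more tool, called after ">>>" as name(argument=value, ...), one argument or row to a line, values as JSON. play_rows: Moves the arm, as the interface text tells. Its arguments: {"type":"object","properties":{"increments":{"type":"array","items":{"type":"array","items":{"type":"number"}}},"hand":{"type":"number"},"newtons":{"type":"number"}},"required":["increments"]}

```bash
mkdir -p pics; ls; cat > h.py <<'E'
import numpy as np, cv2
from plant import observe, capture
def cloud(c):
    h,w=c["depth"].shape; f=h/2/np.tan(np.radians(c["fovy"]/2))
    v,u=np.mgrid[:h,:w]; d=c["depth"]
    p=np.stack([(u-c["cx"])/f*d,-(v-c["cy"])/f*d,-d],-1)
    return p@np.array(c["rotation"]).T+np.array(c["xyz"])
E
python3 - <<'E'
from h import *
for n in("scene","top"):
    c=capture(n); cv2.imwrite(f"pics/{n}0.png",cv2.resize(c["img"][:,:,::-1],(800,600))); np.save(n+".npy",c,allow_pickle=True)
    print(n,{k:v for k,v in c.items() if k not in("img","depth")})
print(observe())
E
```

```text
pics
scene {'fovy': 43.473011153074204, 'cx': 251.4341759490868, 'cy': 193.18631751578994, 'xyz': array([ 1.63663223, -0.05288422,  0.76993339]), 'rotation': array([[ 0.11872643, -0.54987907,  0.82676299],
       [ 0.99285784,  0.07557313, -0.09231472],
       [-0.01171913,  0.83181831,  0.55492428]])}
top {'fovy': 42.20242169159218, 'cx': 261.23046633317904, 'cy': 191.45767731391706, 'xyz': array([0.40977882, 0.05996645, 1.29652877]), 'rotation': array([[ 0.01160057,  0.98824167, -0.15245929],
       [-0.99980287,  0.01392046,  0.01415785],
       [ 0.01611368,  0.15226499,  0.98820834]])}
{'time': 0.1, 'joint_pos': array([-65.70011143,  40.50950419,  -1.5824209 ,  85.08002143,
         1.26100302,  54.48274304,  -4.32482394]), 'dq': array([ 0.02147689, -0.04336469, -0.01545267, -0.12035938,  0.09663089,
        0.04024855, -0.02443718]), 'tau': array([ 1.83120159e-03, -8.84281540e+01,  1.23688180e+00, -2.36452568e+01,
        1.70672120e-02,  5.10923448e-03,  1.87704892e-06]), 'tcp_pos': array([0.25815058, 0.513515  , 0.20728977]), 'orientation': array([[-8.93466801e-01,  4.49129064e-01, -3.99512721e-04],
       [ 4.49129240e-01,  8.93466377e-01, -8.71385955e-04],
       [-3.44135747e-05, -9.57987266e-04, -9.99999541e-01]]), 'contact_force': array([-0.34070533, -0.58788172,  0.66520502]), 'torque': array([ 0.00456105, -0.00440709,  0.06996507]), 'grip_force': 0.0, 'finger_gap': 0.08535779055716565}
```

View pics/top0.png

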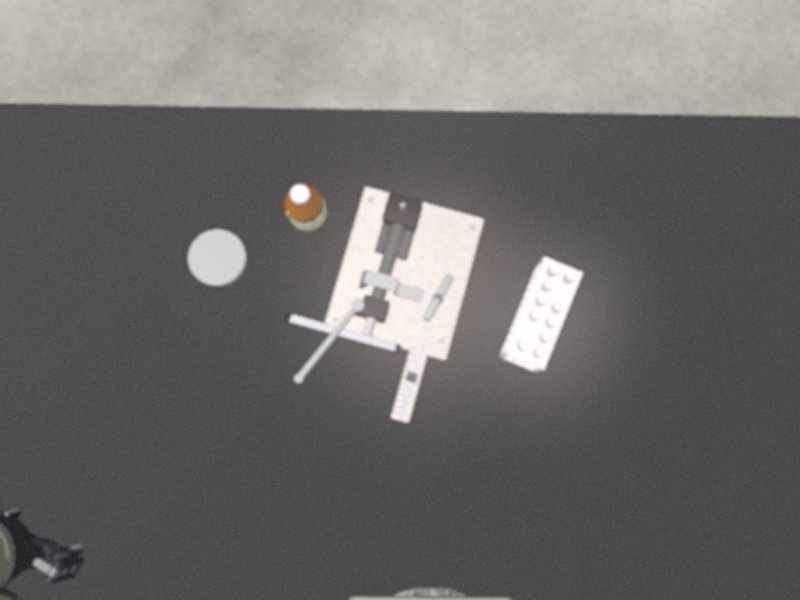

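View pics/scene0.png

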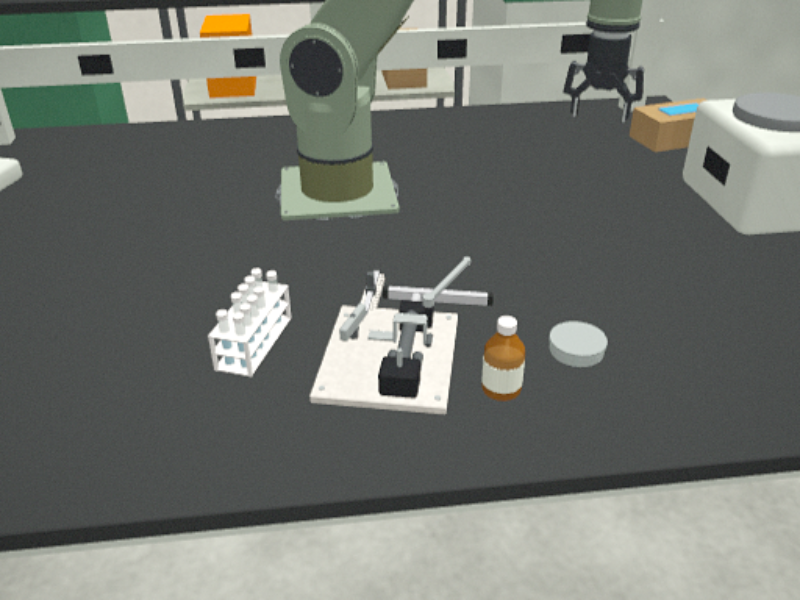

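Top view (800×600 px): board corners about (365,187), (484,218), (445,360); bar from (291,319) to (397,348); lever from hinge (360,303) to tip (298,380); clip (411,377); button (438,297); rack on the right, bottle and dish on the left.

```bash
cat >> h.py <<'E'
def ray(c,u,v,z):
    "pixel (full-res) -> world point at height z"
    u,v=np.broadcast_arrays(np.asarray(u,float),np.asarray(v,float))
    h=c["depth"].shape[0]; f=h/2/np.tan(np.radians(c["fovy"]/2))
    d=np.stack([(u-c["cx"])/f,-(v-c["cy"])/f,-np.ones_like(u)],-1)@np.array(c["rotation"]).T
    o=np.array(c["xyz"]); return o+d*((z-o[2])/d[...,2])[...,None]
def ortho(c,z,x0,x1,y0,y1,s=0.0005):
    "rectified view at height z: rows x decreasing, columns y decreasing"
    X,Y=np.meshgrid(np.arange(x1,x0,-s),np.arange(y1,y0,-s),indexing="ij")
    P=np.stack([X,Y,np.full_like(X,z)],-1)-np.array(c["xyz"]); q=P@np.array(c["rotation"])
    f=c["depth"].shape[0]/2/np.tan(np.radians(c["fovy"]/2))
    u=c["cx"]-f*q[...,0]/q[...,2]; v=c["cy"]+f*q[...,1]/q[...,2]
    return cv2.remap(c["img"],u.astype(np.float32),v.astype(np.float32),cv2.INTER_CUBIC)
E
python3 - <<'E'
from h import *
c=np.load("top.npy",allow_pickle=True).item()
P=cloud(c); k=.64
names=dict(cA=(365,187,15),cB=(484,218,15),cC=(445,360,15),cD=(328,322,15),bar1=(291,319,56),bar2=(397,348,56),tip=(298,380,73),hinge=(360,303,73),clip=(411,377,60),btn=(438,297,59))
for n,(u,v,z) in names.items():
    i,j=int(v*k),int(u*k)
    print(n,ray(c,u*k,v*k,z/1000).round(3), "depthpt",P[i,j].round(3))
img=c["img"].astype(int); m=(P[...,2]>.008)&(P[...,2]<.022)&(img.min(2)>120)
m&=(P[...,0]>.4)
q=P[m]; n,l,st,ce=cv2.connectedComponentsWithStats(m.astype(np.uint8))
b=1+np.argmax(st[1:,4]); q=P[l==b]; r=cv2.minAreaRect((q[:,:2]*1000).astype(np.float32)); print(r,q[:,2].mean(),q[:,2].std(),cv2.boxPoints(r))
print("bench z",np.median(P[(P[...,0]>.3)&(P[...,0]<.4)&(abs(P[...,1])<.2)][:,2]))
o=ortho(c,.056,.40,.60,-.11,.14,.0004); cv2.imwrite("pics/o1.png",o[:,:,::-1]); print(o.shape)
E
```

```text
cA [0.8   0.117 0.015] depthpt [ 0.808  0.12  -0.006]
cB [ 0.749 -0.086  0.015] depthpt [ 0.755 -0.085 -0.002]
cC [ 0.507 -0.02   0.015] depthpt [ 0.508 -0.019  0.009]
cD [0.567 0.174 0.015] depthpt [0.568 0.177 0.012]
bar1 [0.566 0.23  0.056] depthpt [0.567 0.231 0.052]
bar2 [0.522 0.059 0.056] depthpt [0.524 0.059 0.053]
tip [0.468 0.213 0.073] depthpt [0.41  0.06  1.297]
hinge [0.591 0.119 0.073] depthpt [0.594 0.12  0.071]
clip [0.476 0.036 0.06 ] depthpt [0.477 0.036 0.058]
btn [ 0.605 -0.006  0.059] depthpt [ 0.606 -0.005  0.055]
((589.43017578125, 23.238014221191406), (128.426513671875, 364.24981689453125), 74.95984649658203) 0.013202585989332218 0.002648433785023023 [[396.881      8.485107]
 [748.6532   -86.03624 ]
 [781.9794    37.99092 ]
 [430.20715  132.51227 ]]
bench z -0.0023095569917048753
(500, 625, 3)
```

View pics/o1.png

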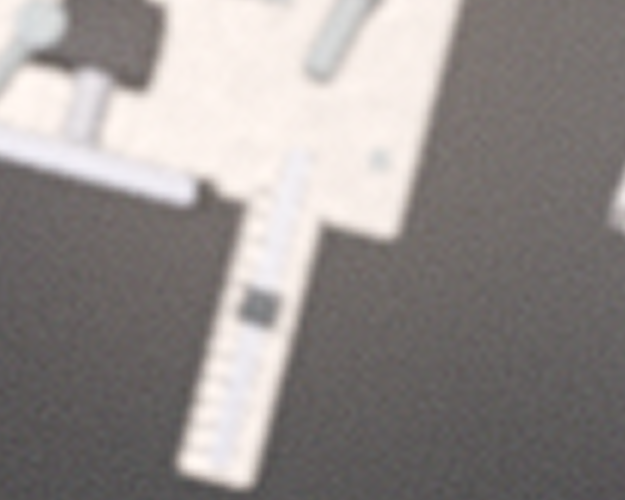

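The rectified view shows the bar's short end at about (195,195), the clip blade at (260,307), the rail and the button's near end at (320,70). Next I'll fit the stand pose and overlay the model.

```bash
cat >> h.py <<'E'
def proj(c,P):
    q=(np.asarray(P,float)-np.array(c["xyz"]))@np.array(c["rotation"]); f=c["depth"].shape[0]/2/np.tan(np.radians(c["fovy"]/2))
    return np.stack([c["cx"]-f*q[...,0]/q[...,2],c["cy"]+f*q[...,1]/q[...,2]],-1)
def S2W(pose,p):
    x,y,t=pose; p=np.asarray(p,float)/1000; C,S=np.cos(t),np.sin(t)
    return np.stack([x+C*p[...,0]-S*p[...,1],y+S*p[...,0]+C*p[...,1],p[...,2]],-1)
def rect(cx,cy,L,W,a,z):
    d=np.array([[-1,-1],[1,-1],[1,1],[-1,1]])*[L/2,W/2]; C,S=np.cos(a),np.sin(a)
    return np.c_[cx+C*d[:,0]-S*d[:,1],cy+S*d[:,0]+C*d[:,1],np.full(4,z)]
def overlay(c,pose,lever,btn,clipx,legx,x0,y0,w,h,s,fn):
    im=cv2.resize(c["img"][y0:y0+h,x0:x0+w,::-1],None,fx=s,fy=s,interpolation=cv2.INTER_CUBIC)
    th=np.pi+(-lever) # lever points to -x, +y when open
    L=[rect(legx,37.5,12,195,0,56),rect(clipx,-88+0,12,12,0,60),rect(62,-95,84,14,-.22-btn,59),
       rect(12-74*np.cos(lever),26+74*np.sin(lever),148,10,-lever,73),rect(17.5,0,35,44,0,58)]
    for p in L:
        q=(proj(c,S2W(pose,p))-[x0,y0]+.5)*s-.5
        cv2.polylines(im,[np.round(q*8).astype(int)],True,(0,0,255),1,cv2.LINE_AA,3)
    cv2.imwrite(fn,im)
E
python3 - <<'E'
from h import *
from scipy.optimize import least_squares
c=np.load("top.npy",allow_pickle=True).item()
W=np.array([(291,319),(397,348),(360,303),(438,297),(403,206)])*.64
S=np.array([(-35,135,56),(-35,-60,56),(12,26,73),(62,-95,59),(185,0,90)])
r=least_squares(lambda p:(proj(c,S2W(p,S))-W).ravel(),[.57,.09,-.26]); print(r.x,np.degrees(r.x[2]),r.fun.reshape(-1,2).round(2))
inv=lambda w:np.array([[np.cos(r.x[2]),np.sin(r.x[2])],[-np.sin(r.x[2]),np.cos(r.x[2])]])@(w[:2]-r.x[:2])*1000
clip=inv(ray(c,411*.64,377*.64,.06)); tip=inv(ray(c,298*.64,380*.64,.073)); print(clip,tip)
lev=np.arctan2(tip[1]-26,12-tip[0]);print(lev)
b=[inv(ray(c,u*.64,v*.64,.059)) for u,v in((429,318),(449,276))]; d=b[1]-b[0]; btn=-np.arctan2(d[1],d[0])-.22;print(b,btn)
np.save("fit.npy",[*r.x,lev,btn,clip[0]])
overlay(c,r.x,lev,btn,clip[0],-35,180,130,130,130,4.6,"pics/ov1.png")
E
```

```text
[ 0.56940629  0.09940621 -0.25697497] -14.723581456277346 [[-3.56 -1.46]
 [ 3.54  0.68]
 [-1.06  1.44]
 [ 0.96 -0.12]
 [ 0.14 -0.68]]
[-74.535212   -84.81451791] [-126.82797363   84.39290715]
0.3981493055785825
[array([ 24.23386115, -87.68526981]), array([  99.08834473, -100.99021852])] -0.04409294436387151
```

View pics/ov1.png

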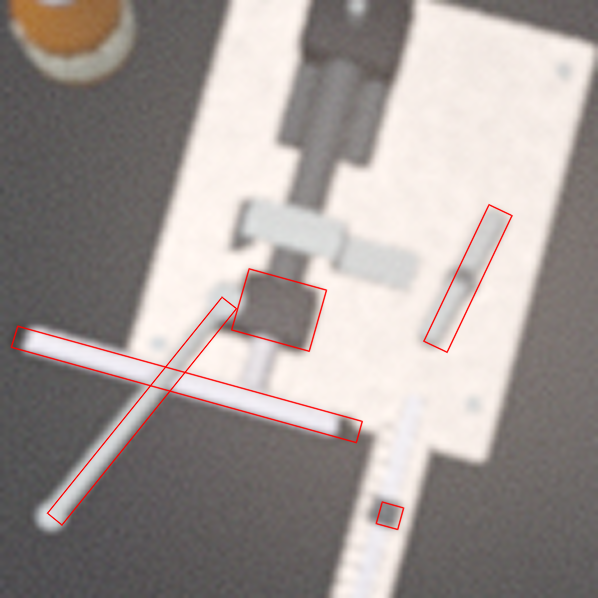

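Overlay: the model lies about 1 px too far right. Corrected zoomed pixels: bar centre (182,383), hinge (226,298), tip (50,517), button centre (467,279), clip (388,513), screw (357,6).

```bash
python3 - <<'E'
from h import *
from scipy.optimize import least_squares
c=np.load("top.npy",allow_pickle=True).item()
full=lambda u,v:(np.array([u,v],float)+.5)/4.6-.5+[180,130]
# bar centre line from sub-pixel bright segmentation
g=c["img"].astype(float).mean(2)
W=np.array([full(182,383),full(226,298),full(467,279),full(357,6)])
S=np.array([(-35,37.5,56),(12,26,73),(62,-95,59),(185,0,90)])
# bar direction: free end portions
B=np.array([full(25,341),full(340,425)])
def f(p):
    a=(proj(c,S2W(p,S))-W).ravel()
    q=proj(c,S2W(p,np.array([(-35,135,56),(-35,-60,56)]))); d=(q[1]-q[0])/np.linalg.norm(q[1]-q[0]); n=np.array([-d[1],d[0]])
    return np.r_[a,(B-q[0])@n]
r=least_squares(f,[.57,.09,-.26]); print(r.x,np.degrees(r.x[2]),r.fun.round(2))
t=r.x[2]; R=np.array([[np.cos(t),np.sin(t)],[-np.sin(t),np.cos(t)]])
inv=lambda uv,z:R@(ray(c,*uv,z)[:2]-r.x[:2])*1000
clip=inv(full(388,513),.06); tip=inv(full(50,517),.073); lev=np.arctan2(tip[1]-26,12-tip[0])
b=[inv(full(*p),.059) for p in((437,346),(500,212))]; d=b[1]-b[0]; btn=-np.arctan2(d[1],d[0])-.22
bar=inv(full(182,383),.056)
print(clip,bar,tip,np.hypot(tip[0]-12,tip[1]-26),lev,b,np.linalg.norm(d),btn)
np.save("fit.npy",[*r.x,lev,btn,clip[0]])
for n,p in dict(button=(62,-95,48),barlong=(-35,112,46),tongue=(62,-69,25),clip=(clip[0],-88,60)).items(): print(n,S2W(r.x,p).round(4))
P=cloud(c); rk=P[int(315*.64),int(541*.64)]; print(rk)
E
```

```text
[ 0.56994442  0.10098585 -0.25658878] -14.701454368557645 [ 0.28 -0.05 -0.03  0.75 -0.48 -0.53  0.18  0.02  0.4  -0.2 ]
[-73.7279988  -88.54157726] [-35.31818937  38.13455821] [-124.27160579   84.18059583] 148.17196859112738 0.4035176401896177 [array([ 20.92589596, -90.33873828]), array([ 101.91905871, -104.37337722])] 82.20014296485624 -0.04842198727931635
button [ 0.6058 -0.0066  0.048 ]
barlong [0.5645 0.2182 0.046 ]
tongue [0.6124 0.0185 0.025 ]
clip [0.4763 0.0346 0.06  ]
[ 0.57371402 -0.16360185  0.10057549]
```

Fit is consistent: lever length 148.2 mm against 148, bar y centre 38.1 against 37.5, button 0 rad, clip at stand x -73.7. The tool's y axis already lies across the button, so I move above it.

>>> play_rows(
  increments=[
    [-0.011,-0.006,0,0],
    [-0.033,-0.019,0,0],
    [-0.06,-0.034,0,0],
    [-0.092,-0.053,0,0],
    [-0.125,-0.071,0,0],
    [-0.158,-0.09,0,0],
    [-0.19,-0.108,0,0],
    [-0.223,-0.127,0,0],
    [-0.256,-0.145,0,0],
    [-0.288,-0.164,0,0],
    [-0.321,-0.182,0,0],
    [-0.354,-0.201,0,0],
    [-0.386,-0.219,0,0],
    [-0.419,-0.238,0.01,0],
    [-0.452,-0.256,0.02,0],
    [-0.484,-0.275,0.03,0],
    [-0.511,-0.29,0.04,0],
    [-0.533,-0.303,0.048,0],
    [-0.544,-0.309,0.05,0],
    [-0.544,-0.309,0.05,0],
  ],
  hand=0.042,
)

```text
time: 1.77
tcp_pos: [0.6057, -0.0106, 0.1565]
orientation: [[-0.892, 0.453, -0.001], [0.453, 0.892, -0.002], [0.0, -0.002, -1.0]]
contact_force: [-0.4, -0.2, -0.3]
finger_gap: 0.042
grip_force: 0.0
```

>>> play_rows(
  increments=[
    [0,0,0.02,0],
    [0,0,0.05,0],
    [0,0,0.07,0],
    [0,0,0.08,0],
    [0,0,0.08,0],
  ],
)

```text
time: 2.18
tcp_pos: [0.6043, -0.0064, 0.0762]
orientation: [[-0.894, 0.449, -0.003], [0.449, 0.894, -0.0], [0.003, -0.001, -1.0]]
contact_force: [-0.2, 0.4, -0.3]
finger_gap: 0.0422
grip_force: 0.0
```

```bash
python3 - <<'E'
from h import *
c=capture("top"); s=capture("scene")
a=cv2.resize(c["img"][130:260,180:310,::-1],(400,400),interpolation=cv2.INTER_CUBIC)
b=cv2.resize(s["img"][150:280,180:310,::-1],(400,400),interpolation=cv2.INTER_CUBIC)
cv2.imwrite("pics/a1.png",np.hstack([a,b])); o=observe(); print(o["tcp_pos"])
y=o["orientation"][:,1]; print(np.degrees(np.arctan2(y[1],y[0])))
E
```

```text
[ 0.60570569 -0.00650702  0.07866375]
63.325035747147844
```

View pics/a1.png

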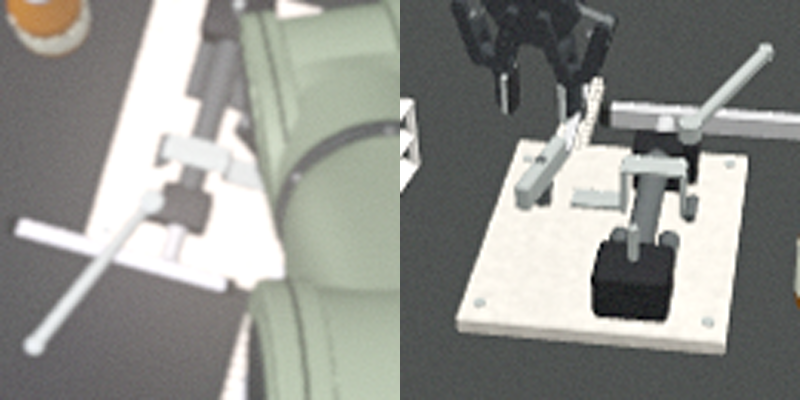

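The gripper straddles the button: in the right-hand view its fingertips are at (510,105) and (563,112), above the button at (550,165). Descending and gripping.

>>> play_rows(
  increments=[
    [0,0,0.01,0],
    [0,0,0.025,0],
    [0,0,0.038,0],
    [0,0,0.043,0],
    [0,0,0.045,0],
    [0,0,0.045,0],
  ],
)

```text
time: 2.78
tcp_pos: [0.6056, -0.0067, 0.033]
orientation: [[-0.893, 0.449, 0.0], [0.449, 0.893, -0.0], [-0.0, 0.0, -1.0]]
contact_force: [-0.5, -0.1, -0.2]
finger_gap: 0.0422
grip_force: 0.0
```

>>> play_rows(
  increments=[
    [0,0,0,0],
    [0,0,0,0],
    [0,0,0,0],
    [0,0,0,0],
    [0,0,0,0],
    [0,0,0,0],
    [0,0,0,0],
    [0,0,0,0],
  ],
  hand=0.0,
  newtons=25,
)

```text
time: 3.45
tcp_pos: [0.6063, -0.0059, 0.0335]
orientation: [[-0.894, 0.449, 0.002], [0.449, 0.894, 0.001], [-0.001, 0.002, -1.0]]
contact_force: [0.9, 4.3, 6.2]
finger_gap: 0.0126
grip_force: 24.8
```

>>> play_rows(
  increments=[
    [0,0,0,3],
    [0,0,0,8],
    [0,0,0,14],
    [0,0,0,20],
    [0,0,0,26],
    [0,0,0,32],
    [0,0,0,38],
    [0,0,0,44],
    [0,0,0,50],
    [0,0,0,56],
    [0,0,0,62],
    [0,0,0,67],
    [0,0,0,71],
    [0,0,0,74],
    [0,0,0,76],
    [0,0,0,76],
    [0,0,0,76],
  ],
)

```text
time: 4.87
tcp_pos: [0.6077, -0.0053, 0.0336]
orientation: [[0.219, 0.976, 0.005], [0.976, -0.219, 0.001], [0.002, 0.004, -1.0]]
contact_force: [11.1, 7.7, 1.3]
finger_gap: 0.0123
grip_force: 24.3
```

```bash
python3 - <<'E'
from h import *
o=observe(); y=o["orientation"][:,1]; print(np.degrees(np.arctan2(y[1],y[0])),o["torque"],o["contact_force"],o["tcp_pos"],o["finger_gap"],o["joint_pos"])
E
```

```text
-12.63778174569544 [ 1.74375896 -2.42241999 -0.03719284] [11.06421509  7.74860761  1.34583876] [ 0.60765783 -0.00528583  0.03359535] 0.012274572666903056 [ -8.92791032  57.49129157  13.66075199  87.63049613 -19.47319557
  36.95376105   1.59859708]
```

>>> play_rows(
  increments=[
    [0.001,0.001,0,1],
    [0.002,0.002,0,3],
    [0.002,0.002,0,5],
    [0.002,0.002,0,5],
    [0.002,0.002,0,5],
  ],
)

```text
time: 5.28
tcp_pos: [0.608, -0.0051, 0.0334]
orientation: [[0.303, 0.953, 0.0], [0.953, -0.303, 0.0], [0.0, 0.0, -1.0]]
contact_force: [-1.6, 1.1, 10.1]
finger_gap: 0.0123
grip_force: 26.5
```

```bash
python3 - <<'E'
from h import *
o=observe(); y=o["orientation"][:,1]; print(np.degrees(np.arctan2(y[1],y[0])),o["torque"],o["contact_force"],o["tcp_pos"],o["finger_gap"])
E
```

```text
-17.66542563695387 [0.30873136 0.45862287 0.48679092] [-1.60925602  1.13875637 10.06874875] [ 0.60802068 -0.00505906  0.03343819] 0.012275037289990284
```

At the stop (0.49 N m reaction). Relax, release, lift.

>>> play_rows(
  increments=[
    [0,0,0,-1],
    [0,0,0,-2],
    [0,0,0,-2],
  ],
)

```text
time: 5.53
tcp_pos: [0.6081, -0.0051, 0.0335]
orientation: [[0.269, 0.963, 0.001], [0.963, -0.269, 0.0], [0.0, 0.001, -1.0]]
contact_force: [-2.2, 1.4, 9.6]
finger_gap: 0.013
grip_force: 25.6
```

>>> play_rows(
  increments=[
    [0,0,0,0],
    [0,0,0,0],
    [0,0,0,0],
    [0,0,0,0],
    [0,0,-0.02,0],
    [0,0,-0.05,0],
    [0,0,-0.09,0],
    [0,0,-0.12,0],
    [0,0,-0.13,0],
    [0,0,-0.13,0],
  ],
  hand=0.042,
)

```text
time: 6.37
tcp_pos: [0.6089, -0.0053, 0.1652]
orientation: [[0.27, 0.963, 0.004], [0.963, -0.27, -0.0], [0.001, 0.004, -1.0]]
contact_force: [0.3, -0.4, -0.9]
finger_gap: 0.0421
grip_force: 0.0
```

```bash
python3 - <<'E'
from h import *
F=np.load("fit.npy"); F[:2]+=[.0022,.0015]; np.save("fit2.npy",F)
o=observe(); R=np.array(o["orientation"]); y=R[:,1]; print(o["tcp_pos"],np.degrees(np.arctan2(y[1],y[0])),o["contact_force"])
for z in(.16,):
    t=S2W(F[:3],(-35,112,160)); print(t,R.T@(t-o["tcp_pos"]))
E
```

```text
[ 0.60889213 -0.00529465  0.1652209 ] -15.686690077510312 [ 0.27455519 -0.3811153  -0.88895053]
[0.56671391 0.21970151 0.16      ] [ 0.2052072  -0.10145996  0.00504102]
```

>>> play_rows(
  increments=[
    [0.02,-0.01,0,-0.5],
    [0.05,-0.025,0,-1],
    [0.085,-0.042,0,-1],
    [0.12,-0.059,0,-1],
    [0.15,-0.074,0,-1],
    [0.175,-0.086,0,-1],
    [0.195,-0.096,0,-1],
    [0.205,-0.101,0,-1],
    [0.205,-0.101,0,-1],
    [0.205,-0.101,0,-1],
  ],
)

```text
time: 7.2
tcp_pos: [0.566, 0.2186, 0.1619]
orientation: [[0.254, 0.967, -0.001], [0.967, -0.254, -0.001], [-0.001, -0.001, -1.0]]
contact_force: [-0.1, -0.7, 0.8]
finger_gap: 0.0421
grip_force: 0.0
```

```bash
python3 - <<'E'
from h import *
F=np.load("fit2.npy")
c=capture("top"); s=capture("scene")
a=cv2.resize(c["img"][130:260,180:310,::-1],(400,400),interpolation=cv2.INTER_CUBIC)
b=cv2.resize(s["img"][150:280,180:310,::-1],(400,400),interpolation=cv2.INTER_CUBIC)
cv2.imwrite("pics/a2.png",np.hstack([a,b])); o=observe(); R=np.array(o["orientation"]); y=R[:,1]
print(o["tcp_pos"],np.degrees(np.arctan2(y[1],y[0])),R.T@(S2W(F[:3],(-35,112,27))-o["tcp_pos"]))
E
```

```text
[0.56642267 0.21767805 0.16237393] -14.796129141318563 [ 0.00218856 -0.0002355   0.13537147]
```

View pics/a2.png

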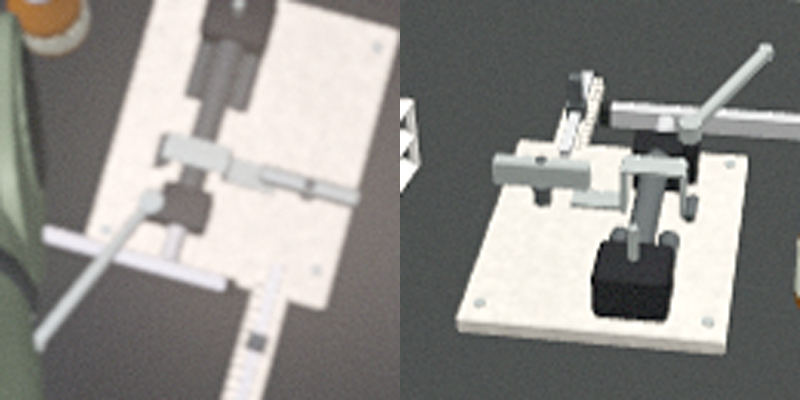

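The button now lies straight across (left view (265,180)–(358,200)) with its end over the tongue, and nothing else has moved. Going down on the bar's long end.

>>> play_rows(
  increments=[
    [0.002,0,0.02,0],
    [0.002,0,0.05,0],
    [0.002,0,0.08,0],
    [0.002,0,0.105,0],
    [0.002,0,0.122,0],
    [0.002,0,0.131,0],
    [0.002,0,0.135,0],
    [0.002,0,0.135,0],
    [0.002,0,0.135,0],
  ],
)

```text
time: 8.05
tcp_pos: [0.5672, 0.2211, 0.0286]
orientation: [[0.254, 0.967, 0.001], [0.967, -0.254, 0.0], [0.0, 0.001, -1.0]]
contact_force: [0.4, 1.3, 0.6]
finger_gap: 0.0417
grip_force: 0.0
```

>>> play_rows(
  increments=[
    [0,0,0,0],
    [0,0,0,0],
    [0,0,0,0],
    [0,0,0,0],
    [0,0,0,0],
    [0,0,0,0],
    [0,0,0,0],
    [0,0,0,0],
  ],
  hand=0.0,
  newtons=25,
)

```text
time: 8.72
tcp_pos: [0.5675, 0.2214, 0.0285]
orientation: [[0.254, 0.967, 0.002], [0.967, -0.254, 0.0], [0.001, 0.002, -1.0]]
contact_force: [3.2, -0.2, 6.8]
finger_gap: 0.0105
grip_force: 27.3
```

```bash
python3 - <<'E'
from h import *
F=np.load("fit2.npy"); o=observe(); R=np.array(o["orientation"]); y=R[:,1]
print(o["tcp_pos"],np.degrees(np.arctan2(y[1],y[0])),R.T@(S2W(F[:3],(-35,112,27))-o["tcp_pos"]),o["contact_force"],o["finger_gap"])
E
```

```text
[0.56746116 0.2214034  0.0285151 ] -14.694194851798047 [-0.00183693 -0.00029401  0.00151314] [ 3.18846014 -0.24622552  6.76936307] 0.01053101141147057
```

>>> play_rows(
  increments=[
    [0,-0.002,0,0],
    [0,-0.006,0,0],
    [0,-0.011,0,0],
    [0,-0.016,0,0],
    [0,-0.021,0,0],
    [0,-0.026,0,0],
    [0,-0.031,0,0],
    [0,-0.035,0,0],
    [0,-0.038,0,0],
    [0,-0.0385,0,0],
    [0,-0.0385,0,0],
    [0,-0.0385,0,0],
  ],
)

```text
time: 9.72
tcp_pos: [0.5304, 0.2313, 0.0285]
orientation: [[0.254, 0.967, 0.002], [0.967, -0.254, 0.0], [0.001, 0.002, -1.0]]
contact_force: [3.7, -0.1, 6.5]
finger_gap: 0.0106
grip_force: 27.3
```

```bash
python3 - <<'E'
from h import *
F=np.load("fit2.npy")
c=capture("top"); np.save("t2.npy",c,allow_pickle=True)
a=cv2.resize(c["img"][150:250,185:285,::-1],(600,600),interpolation=cv2.INTER_CUBIC); cv2.imwrite("pics/a3.png",a)
o=observe(); R=np.array(o["orientation"]); y=R[:,1]
print(o["tcp_pos"],np.degrees(np.arctan2(y[1],y[0])),R.T@(S2W(F[:3],(-35,112,27))-o["tcp_pos"]),o["contact_force"],o["finger_gap"])
E
```

```text
[0.53041508 0.23130128 0.02850754] -14.693610280031688 [-0.00201496  0.03805049  0.00159139] [ 2.62931234 -0.60960242  6.57676317] 0.01085350989031478
```

View pics/a3.png

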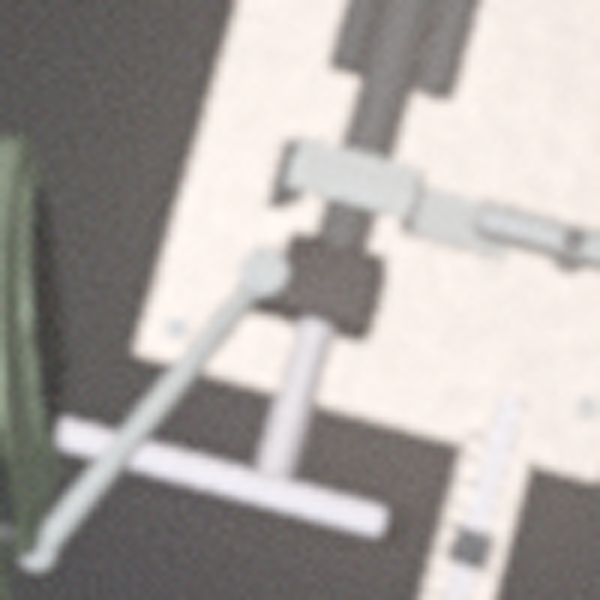

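Bar (60,433)–(385,519) px, clip at (470,547). They look nearly level, so I'll measure the edges numerically.

```bash
cat > prof.py <<'E'
from h import *
import sys
F=np.load("fit2.npy"); F[:2]-=[.0022,.0015]   # camera-consistent pose
def prof(c,ys,z,xs):
    P=S2W(F[:3],np.stack(np.broadcast_arrays(xs[:,None],ys[None,:],float(z)),-1)); q=proj(c,P).astype(np.float32)
    return cv2.remap(c["img"],q[...,0],q[...,1],cv2.INTER_LINEAR).astype(float).mean(2).mean(1)
def edges(p,xs):
    g=np.gradient(cv2.GaussianBlur(p[:,None],(1,7),1).ravel()); out=[]
    for s in(1,-1):
        i=np.argmax(s*g); w=np.clip(s*g[max(0,i-6):i+7],0,None); out.append((xs[max(0,i-6):i+7]@w/w.sum()).round(2))
    return out
if __name__=="__main__":
    c=np.load(sys.argv[1],allow_pickle=True).item(); xs=np.arange(-95,-52,.5)
    for y0,y1 in((-52,-40),(-40,-25),(-25,-12),(15,30)): print("bar",y0,edges(prof(c,np.arange(y0,y1,1.),56,xs),xs))
    for y0,y1 in((-92,-88),(-88,-84)):
        p=prof(c,np.arange(y0,y1,1.),60,xs); print("clip",edges(p,xs))
    print(p[20:66:2].round())
    # rest position in first picture
    c=np.load("top.npy",allow_pickle=True).item(); xs=np.arange(-52,-18,.5)
    for y0,y1 in((60,80),(80,100)): print("bar0",edges(prof(c,np.arange(y0,y1,1.),56,xs),xs))
    xs=np.arange(-95,-52,.5); print("clip0",edges(prof(c,np.arange(-92,-84,1.),60,xs),xs))
E
python3 prof.py t2.npy
```

```text
bar -52 [np.float64(-79.51), np.float64(-66.53)]
bar -40 [np.float64(-79.99), np.float64(-66.04)]
bar -25 [np.float64(-80.02), np.float64(-65.96)]
bar 15 [np.float64(-79.93), np.float64(-65.67)]
clip [np.float64(-66.59), np.float64(-80.72)]
clip [np.float64(-67.16), np.float64(-80.69)]
[234. 228. 217. 204. 186. 166. 147. 138. 131. 130. 131. 132. 133. 134.
 136. 142. 149. 165. 184. 201. 215. 228. 234.]
bar0 [np.float64(-41.33), np.float64(-27.71)]
bar0 [np.float64(-41.35), np.float64(-26.69)]
clip0 [np.float64(-66.86), np.float64(-80.95)]
```

>>> play_rows(
  increments=[
    [0,-0.001,0,0],
    [-0.002,-0.001,0,0],
    [-0.006,-0.001,0,0],
    [-0.01,-0.001,0,0],
    [-0.014,-0.001,0,0],
    [-0.018,-0.001,0,0],
    [-0.022,-0.001,0,0],
    [-0.026,-0.001,0,0],
    [-0.03,-0.001,0,0],
    [-0.03,-0.001,0,0],
    [-0.03,-0.001,0,0],
  ],
  newtons=20,
)

```text
time: 10.68
tcp_pos: [0.5223, 0.2045, 0.0285]
orientation: [[0.253, 0.968, 0.004], [0.968, -0.253, 0.003], [0.004, 0.003, -1.0]]
contact_force: [7.3, 10.9, 1.7]
finger_gap: 0.0111
grip_force: 26.1
```

```bash
cat > st.py <<'E'
from h import *
F=np.load("fit2.npy"); o=observe(); R=np.array(o["orientation"]); y=R[:,1]
t=F[2]; d=o["tcp_pos"]-S2W(F[:3],(0,0,0)); f=o["contact_force"]
rot=np.array([[np.cos(t),np.sin(t),0],[-np.sin(t),np.cos(t),0],[0,0,1]])
print("stand tcp mm",(rot@d*1000).round(1),"F stand",(rot@f).round(1),"torque",(rot@o["torque"]).round(2),"yaw",np.degrees(np.arctan2(y[1],y[0])).round(2),o["finger_gap"],o["grip_force"],o["time"])
E
python3 st.py
```

```text
stand tcp mm [-74.1  86.1  28.5] F stand [ 4.3 12.4  1.7] torque [ 2.72 -0.77 -0.04] yaw -14.63 0.01114188340489459 26.131094992160797 10.6833
```

>>> play_rows(
  increments=[
    [-0.003,0,0,0],
    [-0.006,0,0,0],
    [-0.01,0,0,0],
    [-0.014,0,0,0],
    [-0.018,0,0,0],
    [-0.022,0,0,0],
    [-0.026,0,0,0],
    [-0.03,0,0,0],
    [-0.034,0,0,0],
    [-0.036,0,0,0],
    [-0.036,0,0,0],
  ],
)

```text
time: 11.6
tcp_pos: [0.5132, 0.1702, 0.0285]
orientation: [[0.252, 0.968, 0.004], [0.968, -0.252, 0.004], [0.005, 0.003, -1.0]]
contact_force: [6.2, 14.3, 2.7]
finger_gap: 0.0106
grip_force: 26.8
```

```bash
python3 st.py; python3 - <<'E'
from h import *
c=capture("top"); np.save("t3.npy",c,allow_pickle=True)
a=cv2.resize(c["img"][150:250,185:285,::-1],(600,600),interpolation=cv2.INTER_CUBIC); cv2.imwrite("pics/a4.png",a)
E
python3 prof.py t3.npy | head -6
```

```text
stand tcp mm [-74.2  50.6  28.5] F stand [ 2.4 15.4  2.7] torque [ 3.26 -0.59 -0.04] yaw -14.59 0.010609751311070172 26.77402392437216 11.6
bar -52 [np.float64(-80.82), np.float64(-67.17)]
bar -40 [np.float64(-81.04), np.float64(-67.0)]
bar -25 [np.float64(-81.26), np.float64(-66.71)]
bar 15 [np.float64(-76.49), np.float64(-60.84)]
clip [np.float64(-66.67), np.float64(-80.92)]
clip [np.float64(-66.85), np.float64(-80.69)]
```

View pics/a4.png

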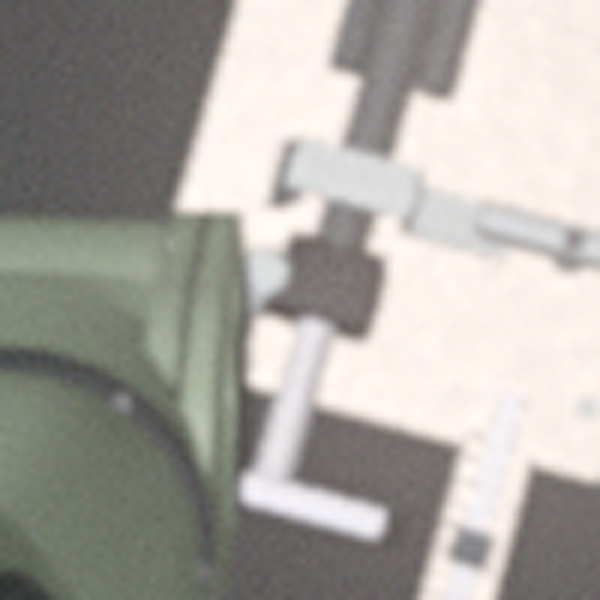

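Bar centre -74.0 against clip -73.8, so they are level. Pushing the lever to its stop in small steps.

>>> play_rows(
  increments=[
    [-0.002,0,0,0],
    [-0.004,0,0,0],
    [-0.006,0,0,0],
    [-0.006,0,0,0],
  ],
)

```text
time: 11.98
tcp_pos: [0.5116, 0.1647, 0.0285]
orientation: [[0.252, 0.968, 0.004], [0.968, -0.252, 0.004], [0.005, 0.003, -1.0]]
contact_force: [6.8, 15.8, 1.5]
finger_gap: 0.0107
grip_force: 26.7
```

```bash
python3 st.py
```

```text
stand tcp mm [-74.3  44.8  28.5] F stand [ 2.6 17.   1.5] torque [ 3.61 -0.65 -0.06] yaw -14.58 0.010680498811524778 26.676841773069242 11.9833
```

>>> play_rows(
  increments=[
    [-0.001,0,0,0],
    [-0.002,0,0,0],
    [-0.003,0,0,0],
    [-0.003,0,0,0],
  ],
)

```text
time: 12.32
tcp_pos: [0.5109, 0.1617, 0.0285]
orientation: [[0.252, 0.968, 0.004], [0.968, -0.252, 0.004], [0.005, 0.003, -1.0]]
contact_force: [6.5, 14.8, 1.7]
finger_gap: 0.0108
grip_force: 26.8
```

```bash
python3 st.py
```

```text
stand tcp mm [-74.3  41.8  28.5] F stand [ 2.6 16.   1.7] torque [ 3.52 -0.57 -0.04] yaw -14.58 0.010831459998902128 26.808735821396112 12.3167
```

>>> play_rows(
  increments=[
    [-0.001,0,0,0],
    [-0.002,0,0,0],
    [-0.002,0,0,0],
  ],
)

```text
time: 12.57
tcp_pos: [0.5107, 0.161, 0.0285]
orientation: [[0.251, 0.968, 0.005], [0.968, -0.251, 0.005], [0.006, 0.003, -1.0]]
contact_force: [9.2, 23.4, 0.4]
finger_gap: 0.0106
grip_force: 33.6
```

```bash
python3 st.py
```

```text
stand tcp mm [-74.3  41.   28.5] F stand [ 3.  24.9  0.4] torque [ 5.18 -0.57 -0.17] yaw -14.54 0.010610117281221763 33.6211509257555 12.5667
```

>>> play_rows(
  increments=[
    [-0.001,0,0,0],
    [-0.0015,0,0,0],
    [-0.0015,0,0,0],
  ],
)

```text
time: 12.82
tcp_pos: [0.5106, 0.1609, 0.0285]
orientation: [[0.25, 0.968, 0.005], [0.968, -0.25, 0.007], [0.008, 0.004, -1.0]]
contact_force: [10.6, 31.9, -3.2]
finger_gap: 0.0106
grip_force: 37.1
```

```bash
python3 st.py; python3 - <<'E'
from h import *
s=capture("scene"); c=capture("top"); np.save("t4.npy",c,allow_pickle=True)
a=cv2.resize(s["img"][150:240,235:325,::-1],(600,600),interpolation=cv2.INTER_CUBIC); cv2.imwrite("pics/a5.png",a)
E
python3 prof.py t4.npy | head -6
```

```text
stand tcp mm [-74.3  40.9  28.5] F stand [ 2.1 33.6 -3.2] torque [ 6.93 -0.62 -0.06] yaw -14.47 0.010648255953816979 37.12233267724514 12.8167
bar -52 [np.float64(-80.53), np.float64(-67.48)]
bar -40 [np.float64(-81.02), np.float64(-67.01)]
bar -25 [np.float64(-81.26), np.float64(-66.75)]
bar 15 [np.float64(-61.82), np.float64(-80.19)]
clip [np.float64(-67.01), np.float64(-80.7)]
clip [np.float64(-67.19), np.float64(-80.62)]
```

View pics/a5.png

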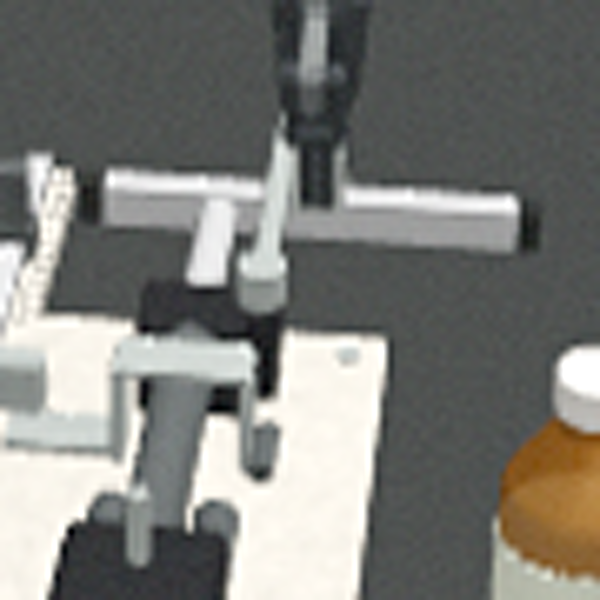

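The lever is hard on its stop and parallel to the leg (260,290)→(285,140), with the hand still gripping the bar. I'll ease the side push a little, then check and hand in.

>>> play_rows(
  increments=[
    [0.0005,0,0,0],
    [0.0015,0,0,0],
    [0.0015,0,0,0],
    [0.0015,0,0,0],
  ],
)

```text
time: 13.25
tcp_pos: [0.5106, 0.1609, 0.0285]
orientation: [[0.251, 0.968, 0.004], [0.968, -0.251, 0.005], [0.006, 0.003, -1.0]]
contact_force: [8.0, 22.9, 0.6]
finger_gap: 0.0104
grip_force: 35.2
```

```bash
python3 st.py; python3 -c "
from h import *
c=capture('top'); np.save('t5.npy',c,allow_pickle=True)"; python3 prof.py t5.npy | head -6
```

```text
stand tcp mm [-74.3  40.9  28.5] F stand [ 1.9 24.1  0.6] torque [ 4.99 -0.52 -0.1 ] yaw -14.53 0.010419059274597948 35.17963908612728 13.25
bar -52 [np.float64(-80.9), np.float64(-67.47)]
bar -40 [np.float64(-81.33), np.float64(-66.74)]
bar -25 [np.float64(-81.25), np.float64(-66.72)]
bar 15 [np.float64(-61.63), np.float64(-92.87)]
clip [np.float64(-66.67), np.float64(-80.91)]
clip [np.float64(-66.87), np.float64(-80.72)]
```

Still at y 40.9 with the lever pressed on its stop, and the bar (-74.1) level with the clip (-73.8). Handing in.

```bash
python3 -c "
from plant import sign_off
print(sign_off())"
```

```text
the job is handed in; nothing more can be done
None
```

I handed the job in at about 13 s: the turnbutton is turned to its stop over the tongue and the lever is shut on its stop. The leg is held at the clip (bar within about 0.3 mm by camera) with the grip kept on the bar, the clip unmoved by camera, and the rack, bottle and dish untouched as far as I saw. `sign_off` returned no verdict.

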